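Hang the hooked dipper in the notch on the bin rim

ROBOT

A 6-joint arm with a two-finger parallel gripper is mounted at the origin on the work surface. World frame = base frame: x ahead of the robot, y to its left, z up, the work surface at z = 0. Lengths are in mm, angles in degrees, forces in N, time in s.
With the tool pointing down it reaches from about 350 to 850 mm from the base axis. Payload 8.1 kg.
Tool frame: the origin (TCP) lies at the very end of the fingers, on their centre line; the grasp point (between the pads) lies 19 mm behind it (pinch_z is the z of the grasp point in the tool frame, in mm); z points along the fingers, y is the direction in which the jaws open and shut (so a half turn about z gives the same grasp; the last joint's range is limited). The gripper opens to 85 mm and grips with 20 to 120 N. Pads are 22 mm wide; open, the fingers measure 114 mm over their backs; the gripper's body (76 mm by 85 mm) begins 54 mm behind the grasp point. The pads swing forward as they close: fully open they stand 13 mm farther back than shut.
Start: joints at [71.196, 7.471, 85.268, -0, 87.261, -4.893], TCP at [144.23, 582.411, 208.092] pointing down, gripper open.
Joint ranges: [-169.43, 169.43], [-51.17, 129.36], [1.28, 143.12], [-76.62, 256.62], [0, 156.53], [-152.29, 152.29]. Speed limits (degrees/s): [136.94, 136.94, 159.86, 180, 180, 180].

INTERFACE

Orientations are given as [roll, pitch, yaw] about the fixed x, y, z axes, in that order (R = Rz(yaw) Ry(pitch) Rx(roll)).
In Python, from bench import * gives the robot as it stands.
- The arm moves only by the shell command python3 -m creep 'ROWS' [FORCE]. ROWS is a JSON object of lists of equal length, an entry for each row: "translation": the shift along the tool's x, y, z in mm, a list of three; "rotation": the turn, a rotation vector about the tool's x, y, z in rad, a list of three; "claw": the finger opening in mm, from 0 to 85.4. In form: {"translation": [[dx, dy, dz], ...], "rotation": [[ax, ay, az], ...], "claw": [claw, ...]}. A call has 1 to 10 rows; each row shifts and turns the commanded pose from where the row before left it, along the tool's axes as they then stand; what a row does not reach is not made up. A row lasts 1/10 s, in which the tool goes at most 50 mm and 8.59 degrees, less where a joint would pass 70% of its speed; a pose out of reach is approached as far as the arm can. A call is refused whole if a number of a shift passes 50 or a number of a turn 0.15, either way. A call with a gripper value outside its range is refused whole. The fingers move at their own pace and stop on an object; FORCE is the grip in N (left out, the last holds). Time passes only in rows, so rows that do not move let the fingers close. It gives the time, the measured TCP pose, the force and the opening at its end, in the units of the state.
- sense(): the state, without advancing time (a new reading comes with each control period).
- snapshot(name): name is "side" or "top"; returns a dict with "frame" (384x512x3 uint8, red, green, blue), "intrinsics" (3x3 intrinsics, pixels), "extrinsics" (4x4, takes a point from camera to world coordinates). Camera axes: x right, y up, looking along -z (the intrinsics and any distortion apply to the point x, -y, -z); pixel columns grow to the right and rows downward; lengths in mm; the calibration is good to about 2 mm. A picture is of the moment at which its call begins. There is no depth.
- hand_in(): hands the job in, once; it reports no verdict.
The state is a dict: "time": time; "joint_pos": joint angles; "qd": joint speeds; "joint_efforts": joint torques, N m; "tool_pos": TCP position; "tcp_rot": TCP orientation; "ft_force": force on the tool from outside, world axes, zero at the start; "wrist_torque": the same for the moment, N m; "finger_gap": finger opening in mm.
Only numpy, scipy, OpenCV 4.12 (cv2) and the standard library are available. Lean on these libraries where they do the work, as an engineer would, in place of code of your own. Each camera call takes 0.05 s, during which the arm holds its last target.

TASK

Pick up the small steel dipper that has a hook on its handle and hang it by that hook in the notch of the rest rail on the far rim of the steel bin on the spring scale, with its cup inside the bin; the notch is not always in the same place, so you may have to feel for it along the rail. Keep hold until the hook has dropped fully home in the notch, then let go and leave it hanging still. Be gentle: do not ram the bin or push the scale down to its stop, and leave the plain-handled dipper, the glass rosette and the jar where they stand.

Things in the scene. Friction and masses are not known exactly. Their poses are not given: they have to be found in the camera images.
- dipper_grip (a point): Centre of the wooden grip (16 x by 20 y by 60 mm tall) of the hooked dipper, which stands upright on the bench. Axes: z up, +x the way the hook points, away from the cup. This point is 130 mm above the cup's flat underside. Below it a steel strap, 5 mm thick (x), 16 wide, runs straight down to the cup. About 0.22 kg, varying 20 percent.
- dipper_hook (a point): Crown of the hook: underside of its horizontal bar, midway between strap and tooth; +9.5 mm in x and -39 mm in z from dipper_grip, in the dipper's axes. The hook is an 8 mm round steel bar that leaves the strap along +x just under the grip and turns down in a tooth reaching 20 mm below this point; the gap between strap and tooth is 14 mm.
- dipper_cup (a point): Centre of the dipper's steel cup (48 mm diameter, 45 mm tall), half-way up; it is -26.5 mm in x and -107.5 mm in z from dipper_grip.
- rim_mid (a point): Middle of the bin's far rim, level with the rest rail's top edge, 172 mm above the bench. x square to the rim, outward; y along it. Rail: steel strip 6 mm thick, 168 long, 12 above the rim. Its only notch, at the rail's middle, 12 wide, 10 deep, lies anywhere within 36 mm of this point along y: not measured, find it by feel or sight. Past the rail's ends the rim is 12 mm lower: not the notch.
- bin (a joint): How far the scale's spring is pushed down, m: 0 unloaded, hard stop at 0.012. The bin and rail sink with it; it starts to sink at about 1 N and gives 0.8 N per mm, so 10.6 N reaches the stop. Keep it short of the stop (below 0.0115).
- scale: Low grey spring scale, 150 by 190 by 30 mm, fixed to the bench, that carries the bin; origin under its centre, x and y as for rim_mid.
- measure_grip (a point): Centre of the wooden grip of the other dipper, the same but with a plain straight handle and no hook; leave it alone.
- rosette: Spiky amber glass rosette, 118 mm across, 35 mm tall; origin under its centre; leave it alone.
- jar: Amber glass jar with steel cap, 64 mm diameter, 85 mm tall; origin under its centre; leave it alone.
- bin_floor (a point): Middle of the inner floor of the open steel bin: 170 (x) by 240 (y) by 115 mm tall, walls 4 mm; same axes as rim_mid, which is 83 mm out in x and 123 mm up. The rail is clamped on the rim and slips along it only under some 12 N. The dipper must press on bin and rail with less than 20 N.
Not all that is in view belongs to the job. What is shaped like the part that bears dipper_grip but pink or turquoise is not meant.

How it is judged:
By the outcome, as a careful person would: the job done as asked, in the order asked, and still so for the second after the job is handed in, with the robot touching nothing.
It also fails if it takes over 61 s, if anything falls off the work surface, if the arm or the gripper's body presses on something with over 40 N, if the wrist force passes 120 N, or if a joint passes its speed limit or range.

## Working session

There is one attempt and no reset: what is moved stays moved. The work goes in short steps, Python scripts to look and compute and a shell command to move; the robot and the scene stay as the last step left them, time stands still between calls to the robot, and variables do not carry over. Pictures are saved under pics/ and viewed, and the job is handed in when it is done.

```bash
ls; mkdir -p pics; python3 - <<'E'
from bench import *
import cv2,json
s=sense();print(s)
for n in("side","top"):
    d=snapshot(n);cv2.imwrite(f"pics/{n}0.png",d["frame"][:,:,::-1]);print(n,d["intrinsics"],d["extrinsics"], [k for k in d])
E
```

```text
pics
{'time': 0.0, 'joint_pos': array([ 7.11947971e+01,  7.51749138e+00,  8.53312050e+01, -1.15352798e-03,
        8.72617497e+01, -4.89338753e+00]), 'qd': array([ 0.05396423,  0.06711086,  0.0560013 ,  0.05069394, -0.06696365,
        0.00520082]), 'joint_efforts': array([ 2.70210250e-03, -5.69411445e+01, -5.00549948e+01,  1.50779401e-04,
        1.53220753e-02,  6.56990920e-06]), 'tool_pos': array([144.04746838, 581.81928587, 207.0011838 ]), 'tcp_rot': array([-1.79889858e+02, -8.27335757e-03,  1.66088233e+02]), 'ft_force': array([0.20763953, 0.09371773, 0.40312558]), 'wrist_torque': array([ 0.01673766,  0.01800803, -0.04133776]), 'finger_gap': 85.73186924804025}
side [[379.36352694   0.         260.72677418]
 [  0.         379.36352694 195.74900832]
 [  0.           0.           1.        ]] [[ 9.88451950e-01  8.61813867e-02 -1.24641532e-01  4.01723717e+02]
 [-1.51321624e-01  5.17769961e-01 -8.42030899e-01 -9.64687888e+02]
 [-8.03174944e-03  8.51168042e-01  5.24831834e-01  6.66851342e+02]
 [ 0.00000000e+00  0.00000000e+00  0.00000000e+00  1.00000000e+00]] ['frame', 'intrinsics', 'extrinsics']
top [[449.85098489   0.         266.26157545]
 [  0.         449.85098489 190.78929072]
 [  0.           0.           1.        ]] [[ 4.00015584e-03  9.81068207e-01 -1.93621205e-01  3.51318412e+02]
 [-9.99942900e-01  5.84295664e-03  8.94742682e-03 -8.95201042e+01]
 [ 9.90935630e-03  1.93574359e-01  9.81035561e-01  1.12609088e+03]
 [ 0.00000000e+00  0.00000000e+00  0.00000000e+00  1.00000000e+00]] ['frame', 'intrinsics', 'extrinsics']
```

View pics/side0.png

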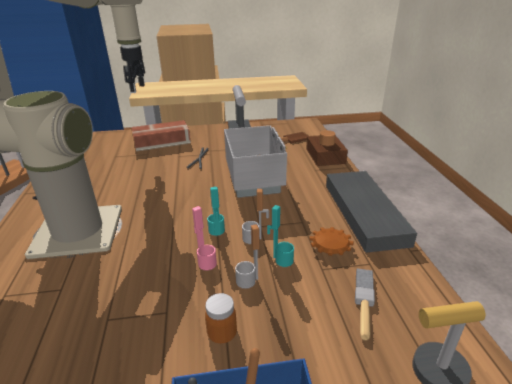

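View pics/top0.png

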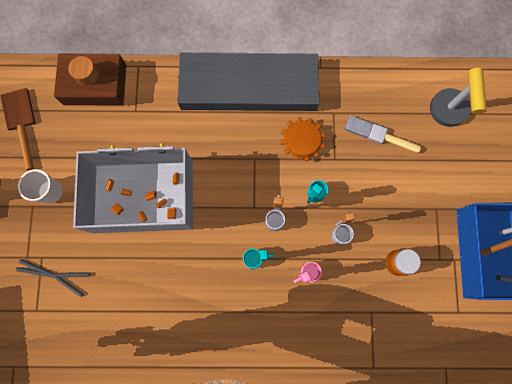

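```bash
python3 - <<'E'
import cv2,numpy as np
a=cv2.imread("pics/side0.png");b=cv2.imread("pics/top0.png")
A=cv2.resize(a[170:300,180:310],None,fx=4.6,fy=4.6,interpolation=cv2.INTER_CUBIC)
cv2.imwrite("pics/c1.png",A)
B=cv2.resize(b[170:270,235:375],None,fx=5,fy=5,interpolation=cv2.INTER_CUBIC)
cv2.imwrite("pics/c2.png",B)
C=cv2.resize(b[140:240,65:205],None,fx=5,fy=5,interpolation=cv2.INTER_CUBIC)
cv2.imwrite("pics/c3.png",C)
E
```

```text
(no output)
```

View pics/c1.png

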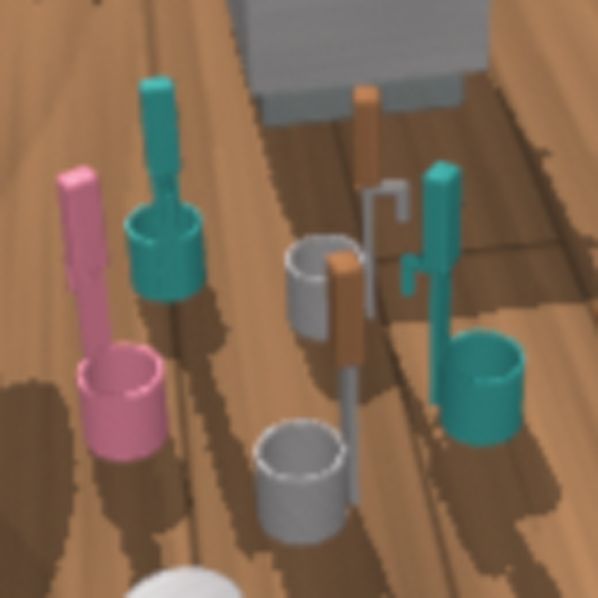

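View pics/c2.png

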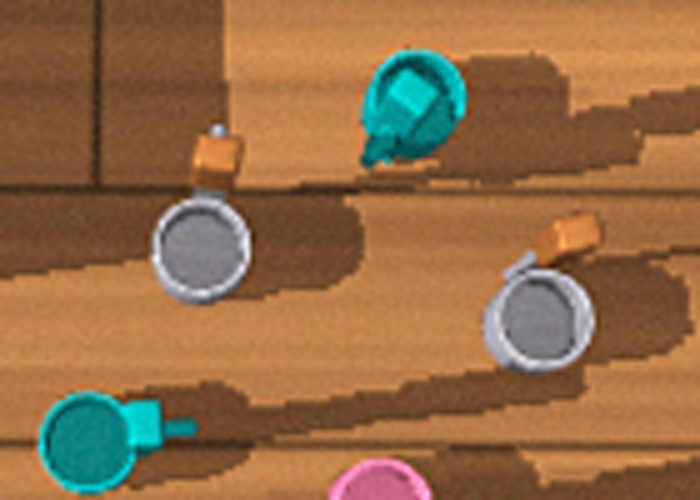

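View pics/c3.png

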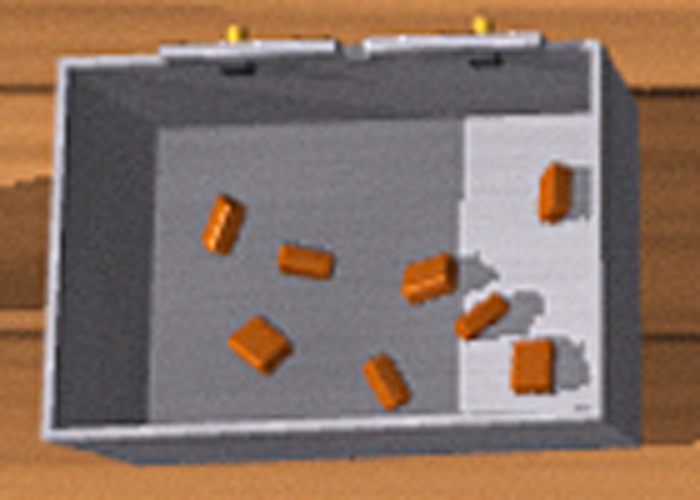

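```bash
cat > h.py <<'E'
import numpy as np
K={"side":np.array([[379.36352694,0,260.72677418],[0,379.36352694,195.74900832],[0,0,1]]),
"top":np.array([[449.85098489,0,266.26157545],[0,449.85098489,190.78929072],[0,0,1]])}
E={"side":np.array([[9.88451950e-01,8.61813867e-02,-1.24641532e-01,4.01723717e+02],[-1.51321624e-01,5.17769961e-01,-8.42030899e-01,-9.64687888e+02],[-8.03174944e-03,8.51168042e-01,5.24831834e-01,6.66851342e+02],[0,0,0,1]]),
"top":np.array([[4.00015584e-03,9.81068207e-01,-1.93621205e-01,3.51318412e+02],[-9.99942900e-01,5.84295664e-03,8.94742682e-03,-8.95201042e+01],[9.90935630e-03,1.93574359e-01,9.81035561e-01,1.12609088e+03],[0,0,0,1]])}
def ray(n,p):
    d=np.linalg.inv(K[n])@[p[0],p[1],1]; d=E[n][:3,:3]@[d[0],-d[1],-d[2]]
    return E[n][:3,3],d/np.linalg.norm(d)
def onz(n,p,z):
    o,d=ray(n,p); return o+d*(z-o[2])/d[2]
def tri(ps,pt):
    A=np.zeros((3,3));b=np.zeros(3);L=[]
    for n,p in(("side",ps),("top",pt)):
        o,d=ray(n,p);M=np.eye(3)-np.outer(d,d);A+=M;b+=M@o;L.append((M,o))
    x=np.linalg.solve(A,b); return x,[np.linalg.norm(M@(x-o)) for M,o in L]
def proj(n,X):
    R,t=E[n][:3,:3],E[n][:3,3]; c=R.T@(np.array(X,float)-t); q=K[n]@[c[0],-c[1],-c[2]]; return q[:2]/q[2]
E
cat > m.py <<'E'
from h import *
import cv2
def C(px,py,x0,y0,s): return ((px+.5)/s-.5+x0,(py+.5)/s-.5+y0)
t=lambda x,y:C(x,y,235,170,5); b=lambda x,y:C(x,y,65,140,5); s=lambda x,y:C(x,y,180,170,4.6)
cup=onz("top",t(202,248),45); print("cup rim",cup)
print("cup rim side",onz("side",s(326,256),45))
g=onz("top",t(219,150),160); print("grip top",g)
print("grip top side",onz("side",s(367,92),160))
print("tri",tri(s(367,92),t(219,150)))
d=(g-cup);print("yaw",np.degrees(np.arctan2(d[1],d[0])),np.hypot(*d[:2]))
print("tip hook?",onz("top",t(219,130),99))
for n,p in dict(notch=(351,46),railL=(161,48),railR=(541,38)).items(): print(n,onz("top",b(*p),172))
for n,p in dict(nl=(64,62),nr=(598,44),fl=(45,437),fr=(600,415)).items(): print(n,onz("top",b(*p),160))
print("mid cup other",onz("top",t(541,315),45),onz("top",t(577,230),160))
E
python3 m.py
```

```text
cup rim [ 494.73405789 -120.80805883   45.        ]
cup rim side [ 497.74812884 -116.53737045   45.        ]
grip top [ 522.5589307 -124.887528   160.       ]
grip top side [ 523.27917401 -120.69642158  160.        ]
tri (array([ 522.41123315, -124.81051375,  162.42780143]), [np.float64(0.2784771257272864), np.float64(0.27847712572728056)])
yaw -8.340843330832747 28.122333035421875
tip hook? [ 542.80633804 -127.13222002   99.        ]
notch [631.88219562 190.83555693 172.        ]
railL [630.3950985  273.88879272 172.        ]
railR [636.11267456 107.72955815 172.        ]
nl [627.16561632 320.8185729  160.        ]
nr [637.095794    84.76054605 160.        ]
fl [460.33196384 314.7657659  160.        ]
fr [471.06626176  77.38178587 160.        ]
mid cup other [ 463.09546569 -284.22607288   45.        ] [ 488.20628169 -280.23259148  160.        ]
```

```bash
python3 - <<'E'
import cv2,numpy as np
b=cv2.imread("pics/top0.png");a=cv2.imread("pics/side0.png")
U=cv2.resize(b[143:157,118:152],None,fx=22,fy=22,interpolation=cv2.INTER_NEAREST)
V=cv2.resize(a[120:150,220:290],None,fx=11,fy=11,interpolation=cv2.INTER_NEAREST)
W=np.zeros((U.shape[0]+V.shape[0],max(U.shape[1],V.shape[1]),3),np.uint8)
W[:U.shape[0],:U.shape[1]]=U;W[U.shape[0]:,:V.shape[1]]=V
print(W.shape);cv2.imwrite("pics/c4.png",W[:600,:800])
g=b.astype(int).sum(2)//3
print("cols 97..175 step, rows 144..156")
for c in (98,105,115,125,130,132,133,134,135,136,137,138,139,140,150,160,170,180): print(c,g[144:157,c])
E
```

```text
(638, 770, 3)
cols 97..175 step, rows 144..156
98 [121 122 123 124 112 181 212 129  98  88  87  89  79]
105 [116 118 124 122 134 184 213 120  73  91  88  85  91]
115 [114 125 127 125 183 199 176 115  55  35  33  79  89]
125 [116 124 126 105 177 212 135  80  80  81  81  87  89]
130 [118 125 125  86 182 217 127  75  90  93  83  77  91]
132 [115 118 125 115  80  71  77  84  90  92  83  80  90]
133 [115 118 124 128 105  98  92  80  90  92  86  81  90]
134 [114 125 124 127 125 131 128 104  92  85  96  80  93]
135 [114 122 123 128 124 125 123 118  83  83  92  85  91]
136 [119 118 122 124 114 118 120 117  83  87  96  91  85]
137 [114 118 122 126 162 150 135 121  87  89  95  94  85]
138 [115 118 122 142 232 229 170 124  78  88  91  96  86]
139 [118 116 111 162 194 213 132  72  77  92  94  94  82]
140 [111 119 115 161 190 211 129  74  80  90  91  94  87]
150 [117 116 117 189 210 138  91  79  86  97  99  98  93]
160 [178 180 155 183 213 121  89  84  45  56  92  97  96]
170 [117 108 161 193 183 109  78  88  77  90  96  95  97]
180 [119 121 123 120 128 115  97  90  88  84  90  95  91]
```

View pics/c4.png

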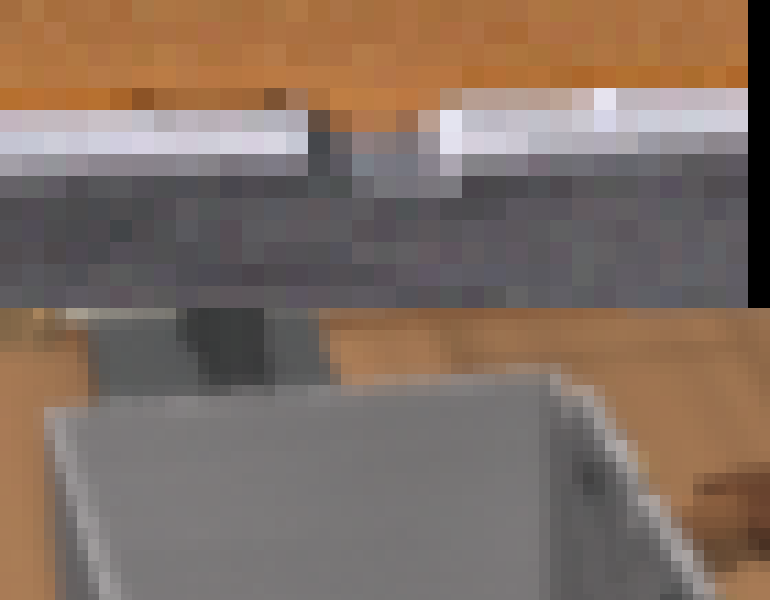

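```bash
python3 - <<'E'
from h import *
print(onz("top",(134.4,148.6),172))
for c,r in ((98,149.9),(115,149.2),(125,149),(150,147.8),(160,147.2),(170,146.5)):print(onz("top",(c,r),172))
print("side proj notch",proj("side",onz("top",(134.4,148.6),172)))
print("grip centre side proj",proj("side",[522.4,-124.8,160]),proj("side",[522.4,-124.8,130]),proj("side",[522.4,-124.8,100]))
from bench import *
s=sense();print(s['tool_pos'],s['tcp_rot'])
E
```

```text
[632.33201626 191.73891383 172.        ]
[628.82033213 271.14518456 172.        ]
[630.67062948 234.10224515 172.        ]
[631.27773825 212.25689426 172.        ]
[634.39424822 157.66897326 172.        ]
[635.91685125 135.81359389 172.        ]
[637.66955973 113.94688889 172.        ]
side proj notch [277.83665641 136.40849268]
grip centre side proj [259.29126417 190.43123949] [259.40481949 200.16301125] [259.51486824 209.59426693]
[144.05558382 581.88101606 207.13320324] [-1.79902165e+02 -8.12151441e-03  1.66088344e+02]
```

Hook candidates: hooked steel dipper at side (259,200)/top (279,200), the plain steel one at side (255,240)/top (350,216), the pink one at side (199,225), and two turquoise ones at side (215,203) and (277,230). The crop shows the hook only on the rear steel one with the brown grip, so that is the one I pick. The notch shows in the top view at (134.4,148.6).

```bash
cat >> h.py <<'E'
def shift(s,target):
    from scipy.spatial.transform import Rotation as Ro
    R=Ro.from_euler('xyz',s['tcp_rot'],degrees=True)
    return R.inv().apply(np.array(target)-s['tool_pos'])
E
python3 -m creep '{"translation":[[0,0,-40],[0,0,-40],[0,0,0]],"rotation":[[0,0,-0.103],[0,0,0],[0,0,0]],"claw":[45,45,45]}' 60
python3 -c "
from h import *;from bench import *
s=sense();print(s['tool_pos'],s['tcp_rot'],s['finger_gap'],shift(s,[521.8,-124.7,230]))"
```

```text
time: 0.4
tool_pos: [145.0, 584.8, 295.1]
tcp_rot: [179.4, 0.1, 172.0]
ft_force: [0.1, 0.3, 1.5]
finger_gap: 45.6
[145.03575082 584.77290287 295.06500952] [1.79449322e+02 1.06239474e-01 1.71992869e+02] 45.57985086742352 [-471.79660642 -650.67790528   59.68903231]
```

```bash

python3 -m creep '{"translation":[[-12,-16,0],[-23,-32,0],[-23,-32,0],[-23,-32,0],[-23,-32,0],[-23,-32,0],[-23,-32,0],[-23,-32,0],[-23,-32,0],[-23,-32,0]],"rotation":[[0,0,0],[0,0,0],[0,0,0],[0,0,0],[0,0,0],[0,0,0],[0,0,0],[0,0,0],[0,0,0],[0,0,0]],"claw":[45,45,45,45,45,45,45,45,45,45]}' 60
python3 -m creep '{"translation":[[-23,-32,0],[-23,-32,0],[-23,-32,0],[-23,-32,0],[-23,-32,0],[-23,-32,0],[-23,-32,0],[-23,-32,0],[-23,-32,0],[-12,-16,0]],"rotation":[[0,0,0],[0,0,0],[0,0,0],[0,0,0],[0,0,0],[0,0,0],[0,0,0],[0,0,0],[0,0,0],[0,0,0]],"claw":[45,45,45,45,45,45,45,45,45,45]}' 60
python3 -m creep '{"translation":[[0,0,10],[0,0,10],[0,0,0]],"rotation":[[0,0,0],[0,0,0],[0,0,0]],"claw":[45,45,45]}'
python3 -c "
from h import *;from bench import *
s=sense();print(s['tool_pos'],s['tcp_rot'],s['finger_gap'],s['time'],shift(s,[521.8,-124.7,230]))"
```

```text
time: 1.4
tool_pos: [319.0, 249.3, 287.6]
tcp_rot: [-180.0, -0.0, 172.0]
ft_force: [0.6, 0.4, 0.6]
finger_gap: 45.3
time: 2.4
tool_pos: [493.7, -83.4, 287.0]
tcp_rot: [-180.0, -0.1, 171.9]
ft_force: [-0.9, 0.9, -0.0]
finger_gap: 45.1
time: 2.7
tool_pos: [491.8, -79.5, 265.4]
tcp_rot: [180.0, -0.2, 172.0]
ft_force: [0.4, 0.3, -0.9]
finger_gap: 45.1
[491.77396471 -79.51380071 265.39416067] [179.9536665   -0.23241412 172.02745071] 45.09103404138388 2.7 [-36.14636313 -40.61337846  35.21499587]
```

```bash

python3 -m creep '{"translation":[[-18,-20,0],[-18,-20,0],[0,0,20],[0,0,20],[0,0,0],[0,0,0]],"rotation":[[0,0,0],[0,0,0],[0,0,0],[0,0,0],[0,0,0],[0,0,0]],"claw":[45,45,45,45,45,45]}' 60
cat > look.py <<'E'
import sys,cv2
from h import *;from bench import *
n=sys.argv[1];s=sense();print(s['time'],s['tool_pos'],s['tcp_rot'],s['ft_force'],s['finger_gap'])
X=[float(v) for v in sys.argv[2].split(',')]; R=int(sys.argv[3]) if len(sys.argv)>3 else 40
O=[]
for v in("side","top"):
    f=snapshot(v)["frame"][:,:,::-1]; cv2.imwrite(f"pics/{n}_{v}.png",f)
    u=proj(v,X);x=int(np.clip(u[0],R,511-R));y=int(np.clip(u[1],R,383-R));print(v,"crop origin",x-R,y-R,"scale",390/(2*R))
    O.append(cv2.resize(f[y-R:y+R,x-R:x+R],(390,390),interpolation=cv2.INTER_CUBIC))
cv2.imwrite(f"pics/{n}.png",np.hstack(O))
E
python3 look.py a1 521,-124,160; python3 -c "
from h import *;from bench import *
s=sense();print(shift(s,[521.8,-124.7,111]))"
```

```text
time: 3.3
tool_pos: [522.9, -124.3, 228.2]
tcp_rot: [180.0, -0.0, 172.1]
ft_force: [0.7, 0.0, 0.5]
finger_gap: 45.2
3.3 [ 522.89506178 -124.29067266  228.24655788] [ 1.79985284e+02 -4.50573349e-02  1.72058623e+02] [0.65181699 0.02114001 0.52479928] 45.15084084471936
side crop origin 218 150 scale 4.875
top crop origin 237 160 scale 4.875
[ 2.28044992e+00 -7.64571167e-02  1.18648234e+02]
```

View pics/a1.png

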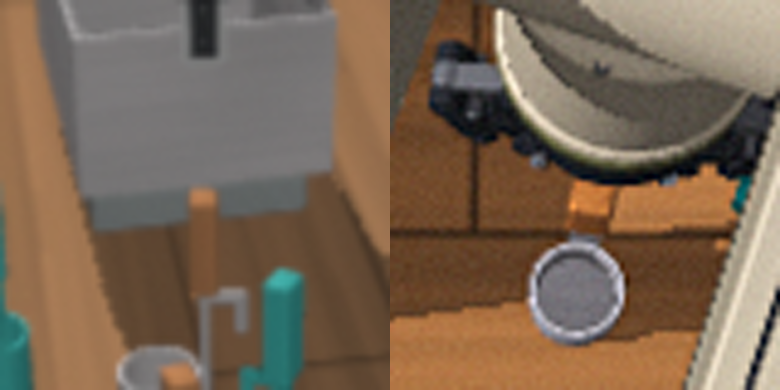

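```bash

python3 -m creep '{"translation":[[1,0,12],[0,0,20],[0,0,20],[0,0,20],[0,0,20],[0,0,15],[0,0,10],[0,0,0],[0,0,0]],"rotation":[[0,0,0],[0,0,0],[0,0,0],[0,0,0],[0,0,0],[0,0,0],[0,0,0],[0,0,0],[0,0,0]],"claw":[45,45,45,45,45,45,45,45,45]}' 60
python3 look.py a2 521,-124,130;
```

```text
time: 4.3
tool_pos: [522.7, -125.3, 111.7]
tcp_rot: [-180.0, 0.0, 172.0]
ft_force: [0.6, -0.7, 0.5]
finger_gap: 44.9
4.3 [ 522.65718076 -125.28612442  111.65274418] [-1.79991096e+02  3.52996635e-02  1.71990528e+02] [ 0.61107816 -0.65273111  0.48872474] 44.94433393387205
side crop origin 218 160 scale 4.875
top crop origin 237 162 scale 4.875
```

View pics/a2.png

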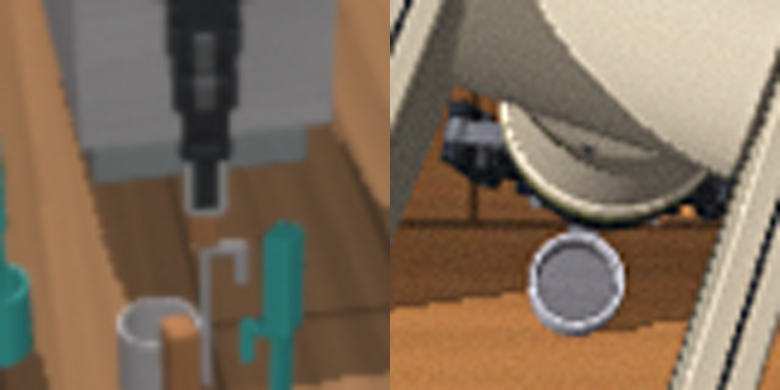

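```bash

python3 -m creep '{"translation":[[0,0,0],[0,0,0],[0,0,0],[0,0,0],[0,0,0],[0,0,0],[0,0,0],[0,0,0]],"rotation":[[0,0,0],[0,0,0],[0,0,0],[0,0,0],[0,0,0],[0,0,0],[0,0,0],[0,0,0]],"claw":[25,20,15,10,5,5,5,5]}' 60
python3 look.py a3 521,-124,130;
```

```text
time: 5.2
tool_pos: [523.2, -125.3, 112.0]
tcp_rot: [-180.0, 0.1, 172.0]
ft_force: [2.5, 0.6, 5.5]
finger_gap: 18.2
5.2 [ 523.19564468 -125.34473253  112.03131929] [-1.79987516e+02  1.15656224e-01  1.71997352e+02] [2.5168246  0.64935728 5.46745795] 18.204656038699248
side crop origin 218 160 scale 4.875
top crop origin 237 162 scale 4.875
```

View pics/a3.png

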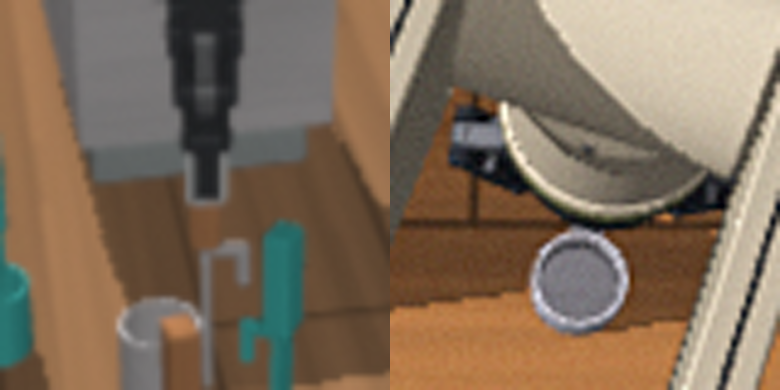

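```bash

python3 -m creep '{"translation":[[0,0,-5],[0,0,-15],[0,0,-25],[0,0,-25],[0,0,-30],[0,0,-30],[0,0,-30],[0,0,-25],[0,0,-15],[0,0,0]],"rotation":[[0,0,0],[0,0,0],[0,0,0],[0,0,0],[0,0,0],[0,0,0],[0,0,0],[0,0,0],[0,0,0],[0,0,0]],"claw":[5,5,5,5,5,5,5,5,5,5]}' 60
python3 look.py a4 521,-124,270 50;
```

```text
time: 6.3
tool_pos: [523.1, -125.6, 314.0]
tcp_rot: [-179.9, 0.2, 172.0]
ft_force: [0.4, -0.0, -2.4]
finger_gap: 18.8
6.3 [ 523.13795084 -125.55803824  313.98248995] [-179.94723585    0.2287864   171.9847229 ] [ 0.38393676 -0.02181916 -2.43258768] 18.785515959737285
side crop origin 208 101 scale 3.9
top crop origin 230 140 scale 3.9
```

View pics/a4.png

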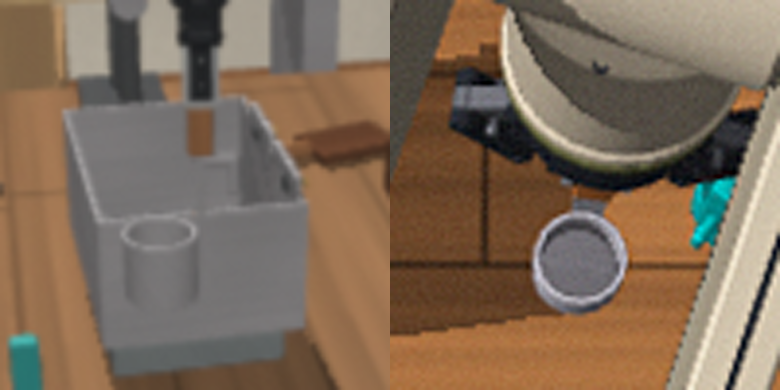

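```bash
python3 - <<'E'
from h import *
print(proj("side",[523,-125.5,302]), (200/3.9+208,153/3.9+101))
c=onz("top",(230+(579.5-390)/3.9,140+258/3.9),247);print(c)
d=np.array([523.1,-125.6])-c[:2];print(d,np.hypot(*d),np.degrees(np.arctan2(d[1],d[0])))
E
```

```text
[258.98989735 139.91430182] (259.28205128205127, 140.23076923076923)
[ 493.96960565 -122.06208156  247.        ]
[29.13039435 -3.53791844] 29.34444993218685 -6.9247209549100095
```

```bash

python3 -m creep '{"translation":[[0,0,0],[0,0,0],[0,0,0],[0,0,0]],"rotation":[[0,0,-0.062],[0,0,-0.062],[0,0,-0.061],[0,0,0]],"claw":[5,5,5,5]}' 60
python3 -c "
from h import *;from bench import *
s=sense();print(s['tool_pos'],s['tcp_rot'],s['ft_force'],shift(s,[624.3,191.4,314]))"
```

```text
time: 6.8
tool_pos: [521.4, -124.9, 308.7]
tcp_rot: [179.9, -0.2, -177.4]
ft_force: [-0.2, -0.0, -2.7]
finger_gap: 18.9
[ 521.4192205  -124.88840896  308.69078981] [ 179.91966485   -0.20647297 -177.35557454] [-0.15742027 -0.02451639 -2.69236792] [-117.34409816  311.21265668   -5.29576165]
```

```bash

python3 -m creep '{"translation":[[-5,13,0],[-9,24,0],[-13,35,0],[-13,35,0],[-13,35,0],[-13,35,0],[-13,35,0],[-13,35,0],[-13,35,0],[-8,20,0]],"rotation":[[0,0,0],[0,0,0],[0,0,0],[0,0,0],[0,0,0],[0,0,0],[0,0,0],[0,0,0],[0,0,0],[0,0,0]],"claw":[5,5,5,5,5,5,5,5,5,5]}' 60
python3 -m creep '{"translation":[[-4,9,0],[0,0,0],[0,0,0],[0,0,0],[0,0,0],[0,0,0]],"rotation":[[0,0,0],[0,0,0],[0,0,0],[0,0,0],[0,0,0],[0,0,0]],"claw":[5,5,5,5,5,5]}' 60
python3 -c "
from h import *;from bench import *
s=sense();print(s['tool_pos'],s['tcp_rot'],s['ft_force'],shift(s,[624.3,191.4,250]))"
```

```text
time: 7.8
tool_pos: [621.1, 185.6, 309.7]
tcp_rot: [180.0, -0.1, -177.4]
ft_force: [0.8, 0.2, -1.4]
finger_gap: 19.0
time: 8.4
tool_pos: [625.2, 189.9, 311.5]
tcp_rot: [180.0, 0.0, -177.5]
ft_force: [0.1, 0.1, -2.3]
finger_gap: 19.0
[625.2078361  189.90198701 311.48233644] [ 1.79998105e+02  2.89422135e-02 -1.77485518e+02] [ 0.14084106  0.13455795 -2.27169469] [ 0.87229822  1.53436574 61.48195443]
```

Now down toward just above the rail, then look.

```bash

python3 -m creep '{"translation":[[1,1.5,8],[0,0,15],[0,0,20],[0,0,20],[0,0,15],[0,0,7],[0,0,0],[0,0,0],[0,0,0]],"rotation":[[0,0,0],[0,0,0],[0,0,0],[0,0,0],[0,0,0],[0,0,0],[0,0,0],[0,0,0],[0,0,0]],"claw":[5,5,5,5,5,5,5,5,5]}' 60
python3 look.py a5 632,191,190 45;
```

```text
time: 9.3
tool_pos: [624.8, 192.4, 227.6]
tcp_rot: [180.0, 0.1, -177.4]
ft_force: [-0.3, 0.2, -1.7]
finger_gap: 18.8
9.3 [624.82848437 192.41026549 227.63803751] [ 1.79977934e+02  1.33604246e-01 -1.77409762e+02] [-0.27171072  0.20165249 -1.73730554] 18.812453265117462
side crop origin 232 86 scale 4.333333333333333
top crop origin 87 101 scale 4.333333333333333
```

View pics/a5.png

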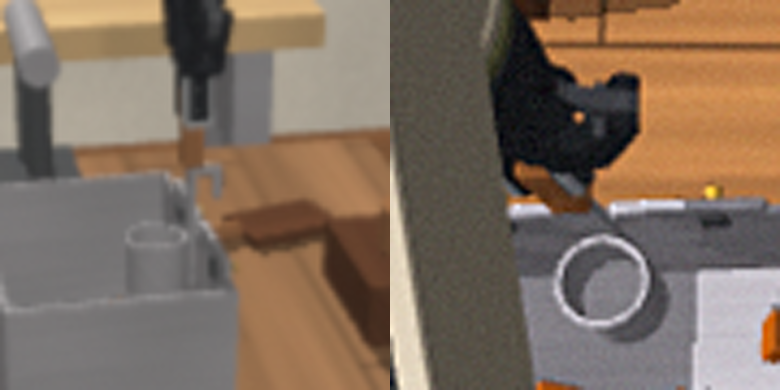

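```bash
python3 - <<'E'
from h import *
import cv2
c=onz("top",(87+(603-390)/4.3333,101+281/4.3333),160.6);print(c)
d=np.array([624.8,192.4])-c[:2];print(d,np.degrees(np.arctan2(d[1],d[0])))
f=cv2.imread("pics/a5_top.png");cv2.imwrite("pics/a5z.png",cv2.resize(f[136:182,110:160],None,fx=12,fy=12,interpolation=cv2.INTER_NEAREST))
E
```

```text
[596.23184593 188.84952226 160.6       ]
[28.56815407  3.55047774] 7.08444888110223
```

View pics/a5z.png

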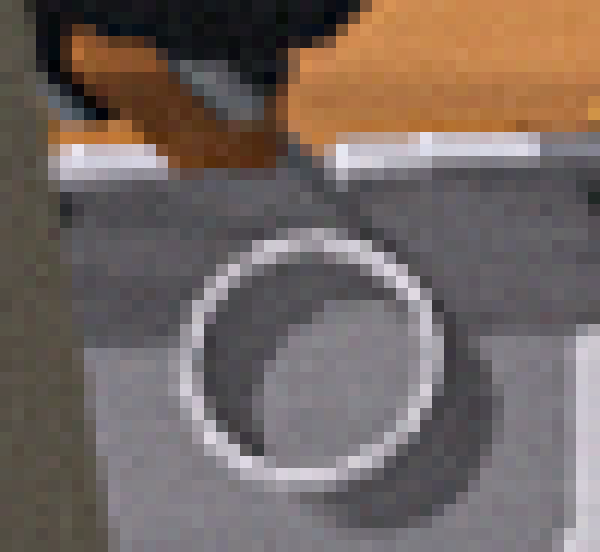

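```bash

python3 -m creep '{"translation":[[0,-0.7,5],[0,0,10],[0,0,10],[0,0,5],[0,0,0],[0,0,0],[0,0,0]],"rotation":[[0,0,0],[0,0,0],[0,0,0],[0,0,0],[0,0,0],[0,0,0],[0,0,0]],"claw":[5,5,5,5,5,5,5]}' 60
python3 look.py a6 632,191,180 35;
```

```text
time: 10.1
tool_pos: [624.4, 191.6, 196.7]
tcp_rot: [180.0, 0.1, -177.4]
ft_force: [-0.2, -0.1, -2.1]
finger_gap: 19.0
10.1 [624.42650049 191.64836275 196.65199775] [ 1.79993381e+02  5.00964647e-02 -1.77406960e+02] [-0.16284636 -0.0826166  -2.13032282] 18.982075659956923
side crop origin 242 99 scale 5.571428571428571
top crop origin 98 112 scale 5.571428571428571
```

View pics/a6.png

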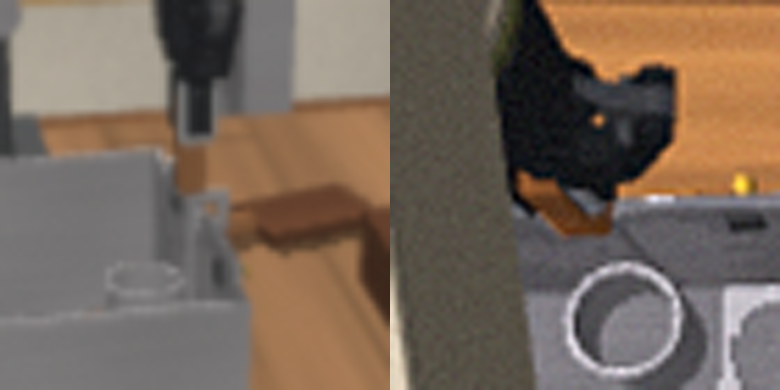

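```bash

python3 -m creep '{"translation":[[0,0,2],[0,0,2],[0,0,0],[0,0,0]],"rotation":[[0,0,0],[0,0,0],[0,0,0],[0,0,0]],"claw":[5,5,5,5]}' 60
python3 -m creep '{"translation":[[0,0,1],[0,0,1],[0,0,0],[0,0,0]],"rotation":[[0,0,0],[0,0,0],[0,0,0],[0,0,0]],"claw":[5,5,5,5]}' 60
python3 -m creep '{"translation":[[0,0,1],[0,0,1],[0,0,0],[0,0,0]],"rotation":[[0,0,0],[0,0,0],[0,0,0],[0,0,0]],"claw":[5,5,5,5]}' 60
```

```text
time: 10.6
tool_pos: [624.0, 191.5, 191.9]
tcp_rot: [-180.0, -0.0, -177.4]
ft_force: [0.0, 1.1, -2.9]
finger_gap: 19.2
time: 11.0
tool_pos: [624.1, 191.5, 190.0]
tcp_rot: [-180.0, -0.0, -177.4]
ft_force: [0.3, 1.1, -1.7]
finger_gap: 19.0
time: 11.4
tool_pos: [624.1, 191.5, 188.0]
tcp_rot: [-180.0, -0.0, -177.4]
ft_force: [0.4, 0.7, -2.7]
finger_gap: 18.7
```

```bash

python3 -m creep '{"translation":[[0,0.5,1],[0,0,1],[0,0,0],[0,0,0]],"rotation":[[0,0,0],[0,0,0],[0,0,0],[0,0,0]],"claw":[5,5,5,5]}' 60
python3 -m creep '{"translation":[[0,0,1],[0,0,1],[0,0,0],[0,0,0]],"rotation":[[0,0,0],[0,0,0],[0,0,0],[0,0,0]],"claw":[5,5,5,5]}' 60
python3 -m creep '{"translation":[[0,0,1],[0,0,0],[0,0,0]],"rotation":[[0,0,0],[0,0,0],[0,0,0]],"claw":[5,5,5]}' 60
```

```text
time: 11.8
tool_pos: [624.0, 192.0, 186.0]
tcp_rot: [-180.0, -0.0, -177.4]
ft_force: [-0.1, 0.1, -2.2]
finger_gap: 18.9
time: 12.2
tool_pos: [624.1, 192.0, 184.1]
tcp_rot: [-180.0, -0.0, -177.4]
ft_force: [0.6, -0.5, -2.1]
finger_gap: 19.1
time: 12.5
tool_pos: [624.2, 192.0, 183.3]
tcp_rot: [180.0, 0.0, -177.4]
ft_force: [-0.8, -0.1, -0.7]
finger_gap: 18.8
```

```bash

python3 -m creep '{"translation":[[0,0,1],[0,0,0],[0,0,0]],"rotation":[[0,0,0],[0,0,0],[0,0,0]],"claw":[5,5,5]}' 60
python3 -m creep '{"translation":[[0,0,1],[0,0,0],[0,0,0]],"rotation":[[0,0,0],[0,0,0],[0,0,0]],"claw":[5,5,5]}' 60
python3 look.py a7 632,191,170 35;
```

```text
time: 12.8
tool_pos: [624.2, 192.1, 182.2]
tcp_rot: [180.0, 0.0, -177.4]
ft_force: [0.2, -0.6, 0.6]
finger_gap: 19.0
time: 13.1
tool_pos: [624.2, 192.1, 181.2]
tcp_rot: [180.0, 0.0, -177.4]
ft_force: [-0.8, -0.0, 1.5]
finger_gap: 18.4
13.1 [624.18040892 192.05167381 181.19850099] [ 1.79998204e+02  1.32760504e-02 -1.77411205e+02] [-0.78894641 -0.02583106  1.45051302] 18.418031747961557
side crop origin 242 102 scale 5.571428571428571
top crop origin 99 114 scale 5.571428571428571
```

View pics/a7.png

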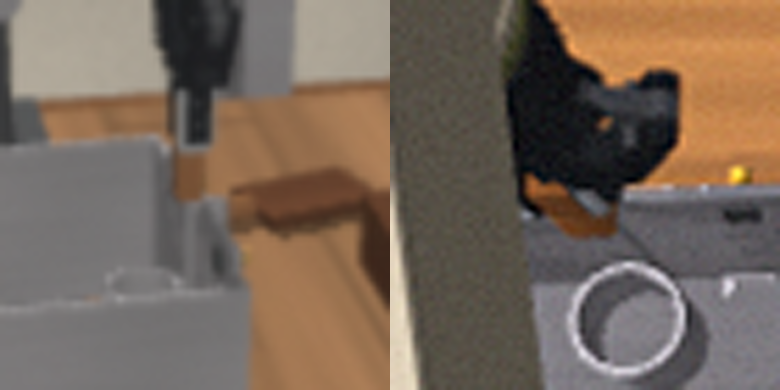

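```bash

python3 -m creep '{"translation":[[0,0,-1],[0,1,0],[0,0,0],[0,0,0]],"rotation":[[0,0,0],[0,0,0],[0,0,0],[0,0,0]],"claw":[5,5,5,5]}' 60
python3 -m creep '{"translation":[[0,1,0],[0,0,0],[0,0,0]],"rotation":[[0,0,0],[0,0,0],[0,0,0]],"claw":[5,5,5]}' 60
python3 -m creep '{"translation":[[0,0.7,0],[0,0,0],[0,0,0]],"rotation":[[0,0,0],[0,0,0],[0,0,0]],"claw":[5,5,5]}' 60
```

```text
time: 13.6
tool_pos: [624.2, 193.0, 182.1]
tcp_rot: [-180.0, 0.0, -177.4]
ft_force: [1.1, -1.5, 0.2]
finger_gap: 18.4
time: 13.9
tool_pos: [624.0, 194.1, 182.1]
tcp_rot: [-180.0, -0.0, -177.4]
ft_force: [0.9, -1.7, 0.9]
finger_gap: 18.9
time: 14.2
tool_pos: [624.0, 194.6, 182.1]
tcp_rot: [-180.0, -0.0, -177.4]
ft_force: [-0.3, -1.8, 0.7]
finger_gap: 18.9
```

```bash

python3 -m creep '{"translation":[[0,0.7,0],[0,0,0],[0,0,0]],"rotation":[[0,0,0],[0,0,0],[0,0,0]],"claw":[5,5,5]}' 60
python3 -m creep '{"translation":[[0,0.6,0],[0,0,0],[0,0,0]],"rotation":[[0,0,0],[0,0,0],[0,0,0]],"claw":[5,5,5]}' 60
```

```text
time: 14.5
tool_pos: [623.9, 194.9, 182.0]
tcp_rot: [-180.0, -0.0, -177.4]
ft_force: [-0.6, -4.8, 1.0]
finger_gap: 19.0
time: 14.8
tool_pos: [624.0, 195.0, 182.0]
tcp_rot: [-179.9, -0.0, -177.4]
ft_force: [0.5, -7.6, -0.0]
finger_gap: 18.6
```

The notch's +y wall stopped the hook (Fy −7.6 N), so the hook is captive. I'll centre it and check.

```bash

python3 -m creep '{"translation":[[0,-1,0],[0,-1,0],[0,-1,0],[0,0,0],[0,0,0]],"rotation":[[0,0,0],[0,0,0],[0,0,0],[0,0,0],[0,0,0]],"claw":[5,5,5,5,5]}' 60
python3 look.py a8 632,191,170 35
```

```text
time: 15.3
tool_pos: [624.0, 193.7, 182.2]
tcp_rot: [180.0, 0.0, -177.4]
ft_force: [-0.1, 0.5, -0.3]
finger_gap: 18.9
15.3 [623.99436553 193.65453508 182.1717688 ] [ 1.79957282e+02  1.01601475e-02 -1.77382487e+02] [-0.08539031  0.54108666 -0.26447563] 18.90255995195354
side crop origin 242 102 scale 5.571428571428571
top crop origin 99 114 scale 5.571428571428571
```

View pics/a8.png

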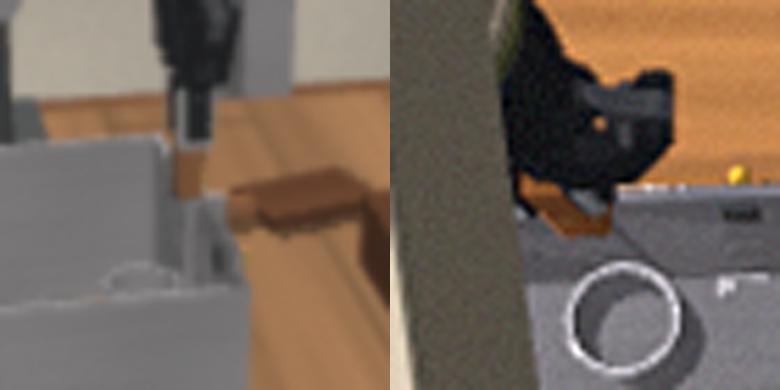

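```bash

python3 -m creep '{"translation":[[0,-0.6,0.5],[0,0,0],[0,0,0],[0,0,0]],"rotation":[[0,0,0],[0,0,0],[0,0,0],[0,0,0]],"claw":[5,5,5,5]}' 40
python3 -m creep '{"translation":[[0,0,0],[0,0,0],[0,0,0],[0,0,0],[0,0,0],[0,0,0],[0,0,0],[0,0,0],[0,0,0],[0,0,0]],"rotation":[[0,0,0],[0,0,0],[0,0,0],[0,0,0],[0,0,0],[0,0,0],[0,0,0],[0,0,0],[0,0,0],[0,0,0]],"claw":[18,19,20,21,22,24,28,32,36,40]}' 20
python3 look.py a9 632,191,170 35
```

```text
time: 15.8
tool_pos: [624.1, 192.5, 181.7]
tcp_rot: [180.0, 0.0, -177.4]
ft_force: [-0.3, 0.7, 1.4]
finger_gap: 18.6
time: 16.8
tool_pos: [624.1, 192.5, 181.6]
tcp_rot: [-180.0, -0.0, -177.4]
ft_force: [-0.6, -0.7, -1.2]
finger_gap: 39.8
16.8 [624.05305003 192.46168791 181.5753419 ] [-1.79995244e+02 -1.74948871e-03 -1.77404896e+02] [-0.63820153 -0.74541489 -1.22310304] 39.76113842104525
side crop origin 242 102 scale 5.571428571428571
top crop origin 99 114 scale 5.571428571428571
```

View pics/a9.png

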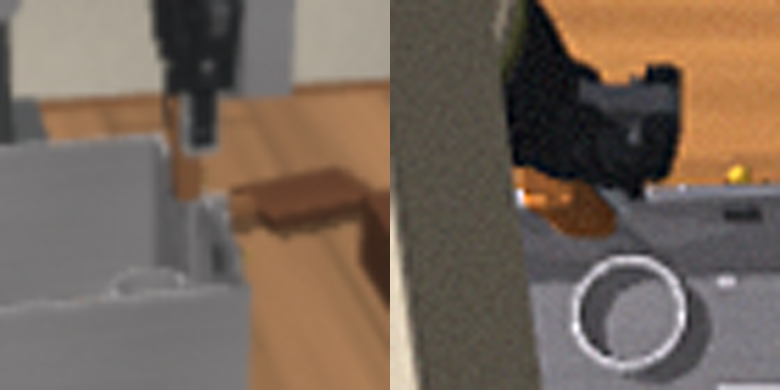

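```bash

python3 -m creep '{"translation":[[0,0,-4],[0,0,-8],[0,0,-12],[0,0,-15],[0,0,-15],[0,0,-20],[0,0,-25],[0,0,-25],[0,0,-10],[0,0,0]],"rotation":[[0,0,0],[0,0,0],[0,0,0],[0,0,0],[0,0,0],[0,0,0],[0,0,0],[0,0,0],[0,0,0],[0,0,0]],"claw":[40,40,40,40,40,40,40,40,40,40]}' 20
python3 -m creep '{"translation":[[20,-10,0],[40,-20,0],[40,-20,0],[40,-20,0],[20,-10,0],[0,0,0],[0,0,0],[0,0,0],[0,0,0],[0,0,0]],"rotation":[[0,0,0],[0,0,0],[0,0,0],[0,0,0],[0,0,0],[0,0,0],[0,0,0],[0,0,0],[0,0,0],[0,0,0]],"claw":[40,40,40,40,40,40,40,40,40,40]}' 20
python3 look.py b1 632,191,170 35
```

```text
time: 17.9
tool_pos: [625.1, 192.7, 318.8]
tcp_rot: [180.0, 0.3, -177.4]
ft_force: [-0.1, -0.2, 0.0]
finger_gap: 39.9
time: 18.9
tool_pos: [468.2, 105.6, 315.1]
tcp_rot: [-180.0, -0.1, -177.4]
ft_force: [0.2, 0.1, 0.2]
finger_gap: 39.9
18.9 [468.17399017 105.60748441 315.05395674] [-1.79996636e+02 -6.24674582e-02 -1.77385687e+02] [0.22153291 0.14851191 0.22601098] 39.865183320077094
side crop origin 242 102 scale 5.571428571428571
top crop origin 99 114 scale 5.571428571428571
```

View pics/b1.png

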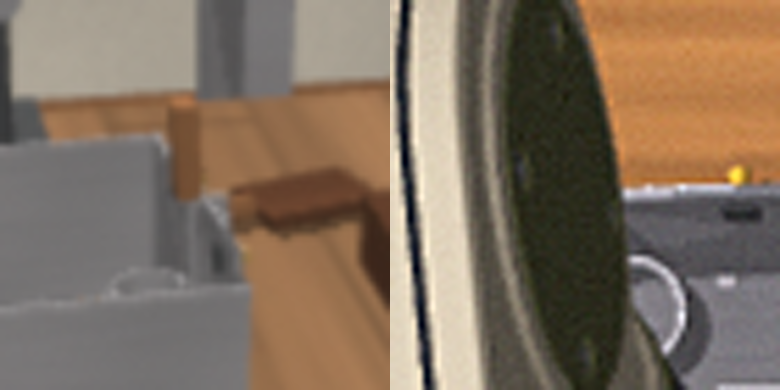

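View pics/b1_side.png

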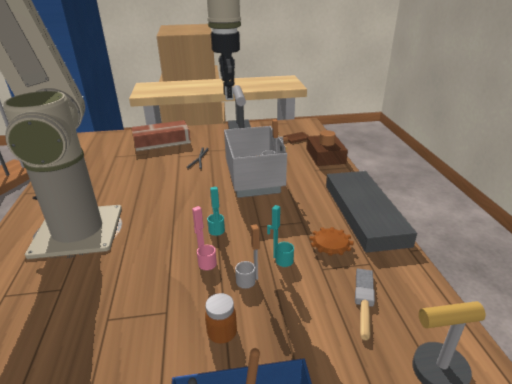

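```bash

python3 -m creep '{"translation":[[0,-20,0],[0,-35,0],[0,-35,0],[0,-35,0],[0,-35,0],[0,-20,0],[0,0,0],[0,0,0],[0,0,0],[0,0,0]],"rotation":[[0,0,0],[0,0,0],[0,0,0],[0,0,0],[0,0,0],[0,0,0],[0,0,0],[0,0,0],[0,0,0],[0,0,0]],"claw":[40,40,40,40,40,40,40,40,40,40]}' 20
python3 look.py b2 622,191,170 25
python3 - <<'E'
import cv2,numpy as np
a=cv2.imread("pics/b1_side.png").astype(int);b=cv2.imread("pics/b2_side.png").astype(int)
print(abs(a-b).max(2)[115:195,222:300].max())
E
```

```text
time: 20.0
tool_pos: [476.1, -73.5, 315.7]
tcp_rot: [180.0, 0.0, -177.3]
ft_force: [0.2, 0.2, -0.6]
finger_gap: 40.1
20.0 [476.09272683 -73.52903721 315.67116918] [ 1.79992132e+02  8.02792353e-03 -1.77325351e+02] [ 0.17516929  0.18297665 -0.62436918] 40.099048565517705
side crop origin 249 112 scale 7.8
top crop origin 109 128 scale 7.8
80
```

View pics/b2.png

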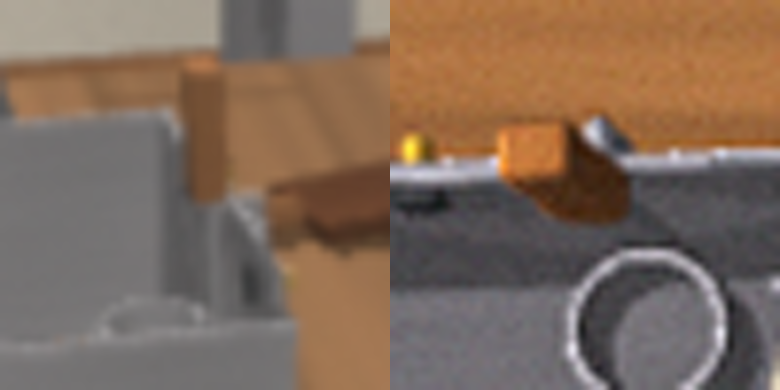

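View pics/b2_top.png

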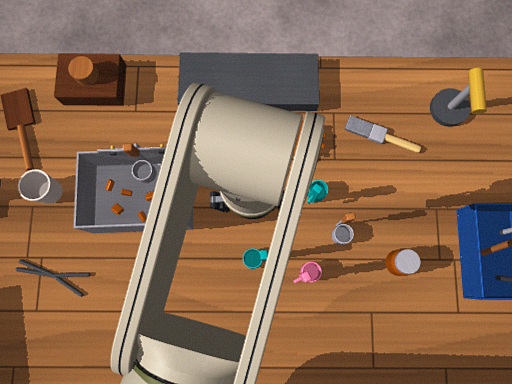

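```bash

python3 -m creep '{"translation":[[0,0,0],[0,0,0],[0,0,0],[0,0,0],[0,0,0],[0,0,0],[0,0,0],[0,0,0],[0,0,0],[0,0,0]],"rotation":[[0,0,0],[0,0,0],[0,0,0],[0,0,0],[0,0,0],[0,0,0],[0,0,0],[0,0,0],[0,0,0],[0,0,0]],"claw":[40,40,40,40,40,40,40,40,40,40]}' 20
python3 look.py b3 622,191,170 25
python3 - <<'E'
import cv2,numpy as np
L=lambda n:cv2.imread(f"pics/{n}.png").astype(int)
print(abs(L("b2_side")-L("b3_side")).max(2)[115:195,222:300].max(),abs(L("b2_top")-L("b3_top")).max(2)[140:200,100:160].max(), abs(L("b2_top")-L("b3_top")).max(2)[60:120,20:120].max())
g=L("b3_top").sum(2)//3
print("rail row check 115,125,160,170");
for c in (98,115,170): print(c,g[144:157,c])
d=abs(L("b3_side")-L("side0")).max(2); print("jar,measure,rosette diffs",d[295:345,203:240].max(),d[225:290,232:262].max(),d[225:260,308:355].max())
E
```

```text
time: 21.1
tool_pos: [476.0, -74.5, 315.6]
tcp_rot: [-180.0, 0.0, -177.4]
ft_force: [0.2, 0.1, -0.0]
finger_gap: 39.9
21.1 [476.00625765 -74.52175661 315.59469516] [-1.79998415e+02  1.62868739e-04 -1.77409502e+02] [ 0.22566557  0.14427167 -0.03339853] 39.87447416594951
side crop origin 249 112 scale 7.8
top crop origin 109 128 scale 7.8
16 125 24
rail row check 115,125,160,170
98 [106 104 105 111 105 171 188 124 113  91  81  80  68]
115 [102 109 113 108 144 167 198 121  46  32  31  57  75]
170 [192 194 197 196 191 198 196 197 197 194 197 198 190]
jar,measure,rosette diffs 7 103 27
```

```bash

python3 - <<'E'
import cv2,numpy as np
L=lambda n:cv2.imread(f"pics/{n}.png").astype(int)
d=abs(L("b2_top")-L("b3_top")).max(2)[140:200,90:160];print(np.argwhere(d>30)+[140,90])
d=abs(L("b3_side")-L("side0")).max(2)[222:292,232:265];q=np.argwhere(d>30)+[222,232];print(len(q),q[:,0].max(),q)
E
```

```text
[[170 159]
 [171 159]
 [172 159]
 [173 158]
 [173 159]
 [174 158]
 [174 159]
 [175 158]
 [175 159]
 [176 158]
 [176 159]
 [177 157]
 [177 158]
 [178 157]
 [178 158]
 [179 157]
 [179 158]
 [179 159]
 [180 157]
 [180 159]
 [181 156]
 [181 157]
 [182 156]
 [182 157]
 [182 158]
 [183 156]
 [183 157]
 [183 158]
 [184 155]
 [184 156]
 [185 155]
 [185 156]
 [186 155]
 [186 156]
 [186 157]
 [187 155]
 [187 156]
 [187 157]
 [188 154]
 [188 155]
 [189 154]
 [189 155]
 [190 154]
 [190 155]
 [190 156]
 [191 154]
 [191 155]
 [191 156]
 [192 153]
 [192 154]
 [193 153]
 [193 154]
 [193 155]
 [194 152]
 [194 153]
 [194 154]
 [194 155]
 [195 152]
 [195 153]
 [195 154]
 [195 155]
 [196 152]
 [196 153]
 [197 152]
 [197 153]
 [197 154]
 [198 151]
 [198 152]
 [198 153]
 [198 154]
 [199 151]
 [199 152]
 [199 154]]
416 257 [[222 244]
 [222 245]
 [222 246]
 [222 247]
 [222 248]
 [222 249]
 [222 250]
 [222 251]
 [222 252]
 [222 253]
 [222 254]
 [222 255]
 [222 256]
 [222 257]
 [222 259]
 [222 260]
 [223 243]
 [223 244]
 [223 245]
 [223 246]
 [223 247]
 [223 248]
 [223 249]
 [223 250]
 [223 251]
 [223 252]
 [
[... 3588 characters left out ...]
1 251]
 [251 252]
 [251 253]
 [251 258]
 [251 259]
 [251 260]
 [251 261]
 [251 262]
 [251 263]
 [251 264]
 [252 248]
 [252 249]
 [252 250]
 [252 251]
 [252 252]
 [252 253]
 [252 258]
 [252 259]
 [252 260]
 [252 261]
 [252 262]
 [252 263]
 [252 264]
 [253 248]
 [253 249]
 [253 250]
 [253 251]
 [253 252]
 [253 253]
 [253 258]
 [253 259]
 [253 260]
 [253 261]
 [253 262]
 [253 263]
 [253 264]
 [254 249]
 [254 250]
 [254 251]
 [254 252]
 [254 253]
 [254 258]
 [254 259]
 [254 260]
 [254 261]
 [254 262]
 [254 263]
 [254 264]
 [255 250]
 [255 251]
 [255 252]
 [255 253]
 [255 258]
 [255 259]
 [255 260]
 [255 261]
 [255 262]
 [256 251]
 [256 252]
 [256 258]
 [256 259]
 [256 260]
 [257 258]
 [257 259]]
```

View pics/b3.png

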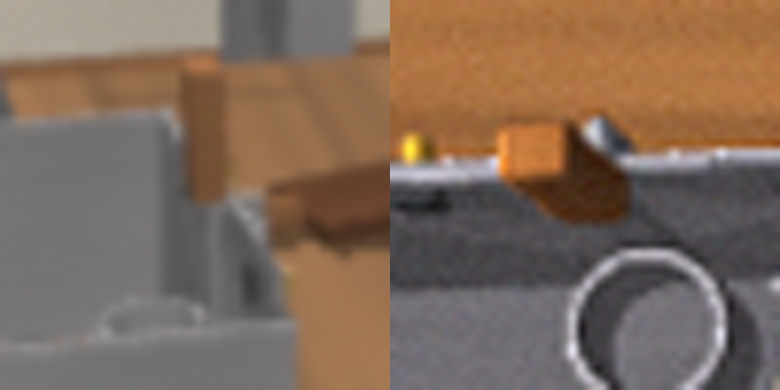

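Between b2 and b3 the only changed pixels lie along the moving arm's edge, so the dipper is still. The changes around the plain dipper are the empty spot and shadow left by the hooked one; the plain dipper's own pixels are the same. I'm handing in.

```bash
python3 -c "
from bench import *
print(hand_in())"
```

```text
the job is handed in; nothing more can be done
None
```

The hooked steel dipper is hanging by its hook in the rail notch, with its cup inside the bin. I let go, moved the arm clear and handed in at about 21 s.

- **Seating:** The hook met its first upward force about 10 mm below where the rail's top edge should be, which matches the notch bottom. Feeling toward +y, I met the notch wall at about 7.6 N sideways, below the 12 N at which the rail slips. I centred the hook again before opening the fingers.
- **Gentleness:** The hook pressed down on the notch with roughly 4 N at most, estimated from the wrist force plus the dipper's weight. That should sink the scale about 3–4 mm, well short of the 12 mm stop. I had no direct reading of the scale.
- **Final checks:** Two pictures about 1 s apart show the dipper still and leaning slightly, with its tooth outside the rail. The only larger picture changes near the bin followed the arm's edge.
- **Other objects:** The jar and the plain dipper's own pixels are unchanged. The rosette's area differs from the first picture by at most 27 of 255, which I put down to lighting or the arm's shadow and did not check further.

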